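# Fit the missing spacer and hold the sprung jig lid at the pointer

## Task

Get the board test jig ready for a phone board to be slid in: from the three loose spacers, put the one of the same height as the spacer already on the jig over the bare pin, standing flat on the base plate, and let go of it. Then raise the sprung lid by its handle until its white edge is in line with the red pointer beside it, and finish while still holding it there. Leave the pointer, the other two spacers and the things lying around where they are.

Things in the scene. Friction and masses are not known exactly. Their poses are not given: they have to be found in the camera images.
- jig: The board test jig, fixed: dark steel base plate 260 (x) x 240 (y) x 15 mm. Origin at the centre of its underside; x points from the open front ledge, near the robot, to the hinge at the back, y left, z up. The closed lid covers x = -35 to 130 mm, its top 74 mm above the table.
- bare_pin (a point): Foot of the bare brass pin on the jig's front ledge, level with the top of the base plate (15 mm above the table). Pin 8 mm across, 20 mm high, tapered tip. Axes as the jig's. At x = -85, y = -70 mm in the jig. The other pin, at y = +70 mm, wears a fixed aluminium spacer, 26 mm across and 28 mm high.
- spacer_28: Loose plain aluminium sleeve standing on the flat blue pad (250 x 90 mm, 4 mm thick): outside 26 mm, bore 13 mm, height 28 mm; the same as the one fitted on the jig. Origin at the centre of its underside, z along its bore; about 30 g.
- spacer_20: Loose look-alike sleeve on the blue pad, outside 26 mm, bore 13 mm, but 20 mm high. Origin at the centre of its underside.
- spacer_38: Loose look-alike sleeve on the blue pad, outside 26 mm, bore 13 mm, but 38 mm high. Origin at the centre of its underside. The three spacers stand in a row about 80 mm apart, in any order.
- lid (a joint): Angle of the jig's lid in rad: 0 closed (level), grows as the front edge rises, to 1.4. Aluminium plate 165 x 180 x 8 mm, 0.25 kg, hinged at the back, white stripe on its left edge. A spring hinge (0.3 N m closed, plus 0.6 N m per rad) and its weight push it shut: lifting takes 3 to 7 N at the handle; it snaps shut when let go.
- lid_handle (a point): Middle of the lid's handle: a round black bar 12 mm thick, 80 mm long, parallel to the hinge, on a post at each end. Its centre line is 43 mm above the lid's underside (29 mm clear under the bar) and 150 mm in front of the hinge line. Axes turn with the lid: y along the bar, x in the plane of the lid towards the hinge, z away from its top.
- lid_hinge (a point): Middle of the hinge line, 65.5 mm above the table, at the lid's underside; y along the hinge. It also turns with the lid.
- pointer (a joint): Angle of the red pointer in rad, counted as the lid's: the lid is in line with the pointer when both joints read the same. It was set between 0.45 and 0.85 and stays there by friction; not to be touched.
- pointer_tip (a point): Free end of the red pointer, a flat red bar 165 x 6 x 8 mm turning about the lid's hinge line 14 mm to the left of the lid's left edge. The point's x axis runs from the tip to the hinge.
- flux_jar: Amber glass jar with a yellow cap, 48 mm across, 45 mm high, to the right of the jig. Origin at the centre of its underside. Leave alone.
- solder_spool: Copper-coloured spool, 56 mm across, 36 mm high, to the right of the jig. Origin at the centre of its underside. Leave alone.
There are look-alikes about, which are no part of the job. What is shaped like the spacer_28 but orange or purple is not meant.

How it is judged:
On the way, in this order (a step that is already met when the one before it is completed fails the run):
1. the 28 mm spacer stands on the base plate over the bare pin, let go, with the lid still shut (horizontal distance between spacer_28 and bare_pin below 0.005 m and z of spacer_28 in the frame of bare_pin between -0.003 and 0.003 m and angle between spacer_28's own z axis and vertical below 0.08 rad and contact force between the fingers and spacer_28 below 0.3 N and value of joint lid below 0.06 rad), for 0.3 s.
2. the lid is held in line with the red pointer (angle between the x axis of lid_handle and the x axis of pointer_tip, either way round below 0.08 rad and contact force between the fingers and lid above 1 N), for 0.3 s.
At the end, for the whole second after the job is handed in: The 28 mm spacer stands over the bare pin (within 5 mm of centre, underside within 3 mm of the plate, upright within 0.08 rad), not touched by the fingers; the lid is still, within 0.08 rad of the red pointer, carried by the fingers (over 1 N) and not by the spacer (all of step 2 and horizontal distance between spacer_28 and bare_pin below 0.005 m and z of spacer_28 in the frame of bare_pin between -0.003 and 0.003 m and angle between spacer_28's own z axis and vertical below 0.08 rad and contact force between each of the fingers, lid and spacer_28 below 0.3 N and velocity of joint lid between -0.1 and 0.1 rad/s and linear speed of spacer_28 below 0.02 m/s); the arm keeps its last pose, push and grip.
It fails at once if the jar or the spool was moved by more than 25 mm (distance of any of flux_jar, solder_spool from where it was at the start of the episode above 0.025 m).
It fails at once if one of the other two spacers was moved by more than 25 mm (distance of any of spacer_20, spacer_38 from where it was at the start of the episode above 0.025 m).
It fails at once if the red pointer was moved (distance of pointer_tip from where it was at the start of the episode above 0.012 m).
It also fails if it takes over 51 s, if anything falls off the work surface, if the arm or the gripper's body presses on something with over 40 N, if the wrist force passes 120 N, or if a joint passes its speed limit or range.

## Robot

A 6-joint arm with a two-finger parallel gripper is mounted at the origin on the work surface. World frame = base frame: x ahead of the robot, y to its left, z up, the work surface at z = 0. Lengths are in m, angles in rad, forces in N, time in s.
With the tool pointing down it reaches from about 0.375 to 0.75 m from the base axis. Payload 9 kg.
Tool frame: the origin (TCP) lies on the centre line of the jaws, within the pads' length; the fingertips stand 17 mm ahead of it and the grasp point (between the pads) lies 2 mm behind it; y points along the fingers, z is the direction in which the jaws open and shut, and the axes are right-handed (so a half turn about y gives the same grasp; the last joint's range is limited). The gripper opens to 85 mm and grips with 20 to 120 N. Pads are 22 mm wide; open, the fingers measure 114 mm over their backs; the gripper's body (76 mm by 85 mm) begins 54 mm behind the grasp point. The pads swing forward as they close: fully open they stand 13 mm farther back than shut.
Start: joints at [1.077, 0.104, 0.097, 1.564, 0, 1.353], TCP at [0.163, 0.577, 0.248] pointing down, gripper open.
Joint ranges: [-2.99, 2.99], [-0.84, 1.86], [-1.1, 1.16], [-1.84, 2.11], [-1.51, 1.56], [-3.14, 3.14]. Speed limits (rad/s): [2.22, 2.22, 2.57, 3.14, 3.14, 3.14].

## Interface

Orientations are given as a unit quaternion [x, y, z, w].
In Python, from station import robot, viewer, ticket gives the robot as it stands. The module is installed in compiled form; this text tells all that it offers.
- The arm moves only by the shell command python3 -m inch 'ROWS' [FORCE]. ROWS is JSON, a list of rows, each an object of numbers: "x", "y", "z": the shift along the tool's x, y, z in m; "roll": the turn about the tool's y in degrees; "claw": the opening, from 0 (shut) to 1 (fully open). In form: [{"x": .., "y": .., "z": .., "roll": .., "claw": ..}, ...]. A call has 1 to 20 rows; each row shifts and turns the commanded pose from where the row before left it, along the tool's axes as they then stand; what a row does not reach is not made up. A row lasts 1/10 s, in which the tool goes at most 50 mm and 8.59 degrees, less where a joint would pass 70% of its speed; a pose out of reach is approached as far as the arm can. A call is refused whole if a number of a shift passes 0.05 or a number of a turn 8.59, either way. A call with a gripper value outside its range is refused whole. The fingers move at their own pace and stop on an object; FORCE is the grip in N (left out, the last holds). Time passes only in rows, so rows that do not move let the fingers close. It gives the time, the measured TCP pose, the force and the opening at its end, in the units of the state.
- robot.state(): the state, without advancing time (a new reading comes with each control period).
- viewer.capture(name): name is "scene" or "top" or "wrist"; returns the picture (480x640x3 uint8, blue, green, red); there is no depth.
- viewer.camera_params(name): a dict with "fx", "fy", "cx", "cy" (pixels), "R" (3x3) and "t" (3): a world point X has camera coordinates R X + t. Camera axes: x right, y down, z forward; pixel columns grow to the right and rows downward; lengths in m; the calibration is good to about 2 mm. A picture is of the moment at which its call begins: read the wrist's pose just before it. camera_params takes no time and is no camera call; for the wrist camera it gives the pose at the moment of the call.
- ticket.hand_in(): hands the job in, once; it reports no verdict.
The state is a dict: "time": time; "q": joint angles; "joint_vel": joint speeds; "effort": joint torques, N m; "ee_pos": TCP position; "orientation": TCP orientation; "ft_force": force on the tool from outside, world axes, zero at the start; "wrist_torque": the same for the moment, N m; "gripper_width": finger opening in m.
Only numpy, scipy, OpenCV 4.12 (cv2) and the standard library are available. Lean on these libraries where they do the work, as an engineer would, in place of code of your own. Each camera call takes 0.05 s, during which the arm holds its last target. There are 200 camera calls.

## Working session

There is one attempt and no reset: what is moved stays moved. The work goes in short steps, Python scripts to look and compute and a shell command to move; the robot and the scene stay as the last step left them, time stands still between calls to the robot, and variables do not carry over. Pictures are saved under pics/ and viewed, about 8 in all and at most 12, crops included, and the job is handed in when it is done.

```bash
mkdir -p pics; ls; python3 - <<'E'
from station import robot, viewer
import cv2,json,numpy as np
np.set_printoptions(precision=4,suppress=True)
s=robot.state(); print(s)
for n in("scene","top"):
    im=viewer.capture(n); cv2.imwrite(f"pics/{n}0.png",im); p=viewer.camera_params(n); print(n,{k:np.array(v) for k,v in p.items()})
E
```

```text
pics
{'time': 0.0, 'q': array([ 1.0773,  0.1047,  0.0965,  1.5639, -0.    ,  1.3531]), 'joint_vel': array([-0.0011, -0.001 ,  0.0006, -0.0013,  0.    ,  0.0009]), 'effort': array([  0.0006, -55.6934,  50.3647,   0.0171,  -0.0003,   0.    ]), 'ee_pos': array([0.1632, 0.577 , 0.2475]), 'orientation': array([ 0.7008, -0.0974,  0.0971, -0.6999]), 'ft_force': array([-0.2627, -0.2666, -0.6608]), 'wrist_torque': array([-0.06  , -0.0332, -0.0105]), 'gripper_width': 0.08529561724869872}
scene {'fx': array(455.6485), 'fy': array(455.6485), 'cx': array(325.3378), 'cy': array(238.7744), 'R': array([[-0.1642,  0.9864, -0.006 ],
       [ 0.8131,  0.1319, -0.5669],
       [-0.5584, -0.0979, -0.8238]]), 't': array([ 0.1637, -0.3756,  1.3074])}
top {'fx': array(537.5938), 'fy': array(537.5938), 'cx': array(318.0042), 'cy': array(234.6906), 'R': array([[ 0.0202, -0.9997,  0.0149],
       [-0.9968, -0.0213, -0.0774],
       [ 0.0777, -0.0133, -0.9969]]), 't': array([-0.0819,  0.5458,  1.3879])}
```

View pics/scene0.png

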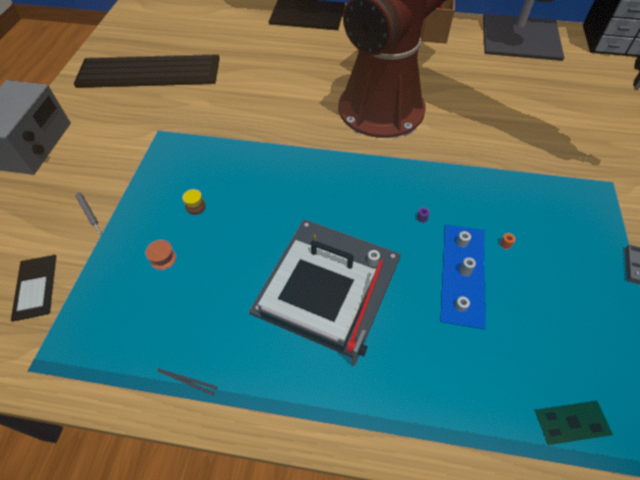

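View pics/top0.png

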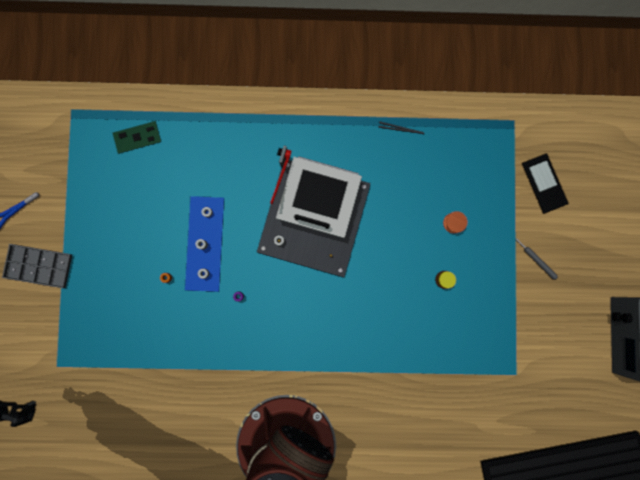

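The scene view shows the spacers at about (464,238), (468,266) and (462,302). In the top view they are at (203,274), (201,244) and (207,212). The bare pin is near (332,256) in the top view, and the red pointer runs from (273,203) to (288,152). Next I'll zoom in on both.

```bash
cat > h.py <<'E'
import numpy as np, cv2
from station import robot, viewer
np.set_printoptions(precision=4,suppress=True)
def ray(p,uv):
    R=np.array(p['R']);t=np.array(p['t'])
    d=R.T@np.array([(uv[0]-p['cx'])/p['fx'],(uv[1]-p['cy'])/p['fy'],1]); return -R.T@t,d/np.linalg.norm(d)
def plane(p,uv,z):
    c,d=ray(p,uv); return c+d*(z-c[2])/d[2]
def tri(rs):
    A=sum(np.eye(3)-np.outer(d,d) for c,d in rs); b=sum((np.eye(3)-np.outer(d,d))@c for c,d in rs); return np.linalg.solve(A,b)
def proj(p,X):
    c=np.array(p['R'])@X+np.array(p['t']); return np.array([p['fx']*c[0]/c[2]+p['cx'],p['fy']*c[1]/c[2]+p['cy']])
E
python3 - <<'E'
from h import *
T=cv2.imread('pics/top0.png');S=cv2.imread('pics/scene0.png')
r=lambda im,x,y,w,h,k:cv2.resize(im[y:y+h,x:x+w],None,fx=k,fy=k,interpolation=cv2.INTER_CUBIC)
out=np.zeros((600,800,3),np.uint8)
a=r(S,440,220,50,100,6);out[:600,:300]=a      # scene spacers x6
b=r(T,255,140,125,140,4)[:600-40];out[:560,300:800]=b # top jig x4
cv2.imwrite('pics/c1.png',out)
p=viewer.camera_params('top')
for n,uv in dict(s1=(203,274),s2=(201,244),s3=(207,212)).items(): print(n,plane(p,uv,.032))
for n,uv in dict(pin=(332,256),fit=(279,240.5),hl=(296,217),hr=(328,228)).items(): print(n,plane(p,uv,.03))
# pad blobs
for n,im in(('top',T),('scene',S)):
    hsv=cv2.cvtColor(im,cv2.COLOR_BGR2HSV); m=cv2.inRange(hsv,(108,150,80),(125,255,255))
    c=max(cv2.findContours(m,0,2)[0],key=cv2.contourArea); box=cv2.boundingRect(c); print(n,'pad',box,cv2.minAreaRect(c))
    hull=np.zeros(m.shape,np.uint8);cv2.drawContours(hull,[cv2.convexHull(c)],-1,255,-1)
    g=hull&cv2.inRange(hsv,(0,0,60),(179,110,255))
    for k in cv2.findContours(g,0,2)[0]:
        if cv2.contourArea(k)>15: print('  blob',cv2.boundingRect(k),cv2.contourArea(k),cv2.minEnclosingCircle(k))
E
```

```text
s1 [0.4386 0.2242 0.032 ]
s2 [0.5159 0.2322 0.032 ]
s3 [0.5997 0.2198 0.032 ]
pin [ 0.492  -0.1079  0.03  ]
fit [0.5294 0.0307 0.03  ]
hl [ 0.5919 -0.012   0.03  ]
hr [ 0.5648 -0.0962  0.03  ]
top pad (185, 197, 39, 94) ((204.3019256591797, 243.518310546875), (33.15129089355469, 93.01115417480469), 3.4682295322418213)
  blob (198, 269, 11, 10) 75.5 ((202.89285278320312, 273.2678527832031), 5.3929924964904785)
  blob (195, 239, 12, 10) 76.5 ((200.59375, 243.53125), 5.619020462036133)
  blob (201, 207, 11, 10) 72.5 ((206.2142791748047, 211.7857208251953), 5.27325439453125)
scene pad (529, 0, 64, 22) ((560.5, 10.5), (21.0, 63.0), 90.0)
```

View pics/c1.png

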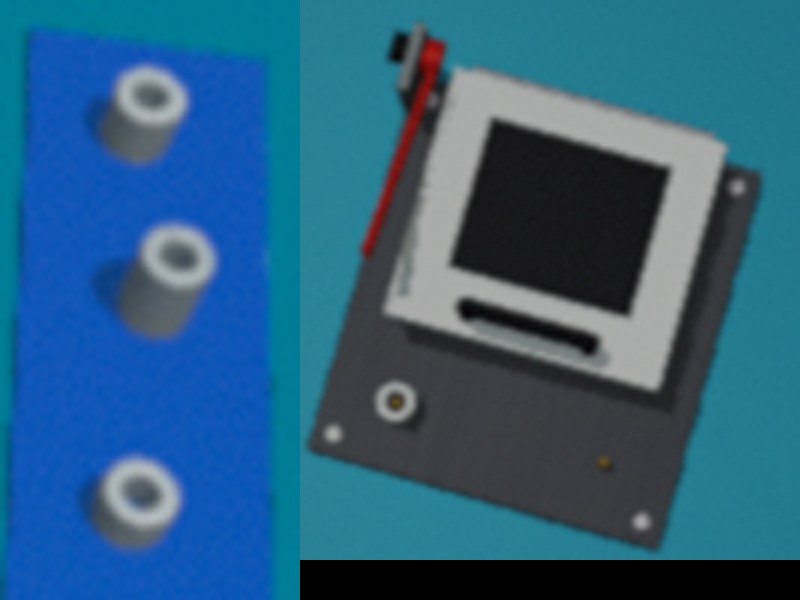

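The spacer nearest the robot, at top (203,273), is the medium one, so it is the 28 mm spacer. The middle one is 38 mm and the far one 20 mm. The bare pin is at crop (603,462), which is top (330.8,255.5). The pointer tip is at top (272,203.5). Now I'll work out the numbers.

```bash
python3 - <<'E'
from h import *
from scipy.spatial.transform import Rotation as Ro
T=cv2.imread('pics/top0.png');S=cv2.imread('pics/scene0.png')
pt,ps=viewer.camera_params('top'),viewer.camera_params('scene')
s=lambda x,y:(440+(x+.5)/6-.5,220+(y+.5)/6-.5)
t=lambda x,y:(255+(x-300+.5)/4-.5,140+(y+.5)/4-.5)
for n,a,b in(('s1',(203,273.4),s(151,96)),('s2',(200.6,243.4),s(178,257)),('s3',(206.2,211.8),s(139,493))): print(n,tri([ray(pt,a),ray(ps,b)]))
fit=plane(pt,t(396,401),.043); pin=plane(pt,t(603.5,462),.033); print('fit',fit,'pin',pin)
d=(fit-pin)[:2]; print('dist',np.linalg.norm(d)); yv=d/np.linalg.norm(d); xv=np.array([yv[1],-yv[0]])
mid=(fit+pin)[:2]/2; O=mid+.085*xv; H=O+.130*xv; print('jig O',O,'yaw',np.arctan2(xv[1],xv[0]),'pinXY',mid-.07*yv,'handle',O-.02*xv)
# pointer: red mask tip in both views
for n,im,p in(('top',T,pt),('scene',S,ps)):
    q=cv2.cvtColor(im,cv2.COLOR_BGR2HSV); m=cv2.inRange(q,(0,170,60),(6,255,255))|cv2.inRange(q,(174,170,60),(179,255,255))
    for c in cv2.findContours(m,0,1)[0]:
        if cv2.contourArea(c)>25:
            c=c[:,0]; print(n,'red','tipmost top',c[c[:,1].argmin()],'bottom',c[c[:,1].argmax()],len(c))
            if n=='top' : tt=c[c[:,1].argmax()]
            # intersect tip ray with the vertical plane jig y=104mm
            for uv in (c[c[:,1].argmin()],c[c[:,1].argmax()]):
                C,D=ray(p,uv); k=(.104-(C[:2]-O)@yv)/(D[:2]@yv); X=C+k*D; hx=.130-(X[:2]-O)@xv; print('   ',X,'ahead of hinge',hx,'r',np.hypot(hx,X[2]-.0655),'ang',np.arctan2(X[2]-.0655,hx))
st=robot.state(); R=Ro.from_quat(st['orientation']).as_matrix(); print(R)
print('roll to jaws // jig y: tool z yaw',np.degrees(np.arctan2(R[1,2],R[0,2])),'x yaw',np.degrees(np.arctan2(R[1,0],R[0,0])),'jig y yaw',np.degrees(np.arctan2(yv[1],yv[0])))
E
```

```text
s1 [0.44   0.2229 0.0329]
s2 [0.5167 0.2294 0.0439]
s3 [0.6009 0.2212 0.0236]
fit [0.5302 0.031  0.043 ] pin [ 0.4941 -0.1039  0.033 ]
dist 0.13961108371141315
jig O [ 0.5942 -0.0585] yaw -0.2617167178868339 pinXY [ 0.494  -0.1041] handle [ 0.5749 -0.0533]
top red tipmost top [287 150] bottom [271 202] 107
    [0.7405 0.01   0.15  ] ahead of hinge 0.00640238832175144 r 0.08474558888167923 ang 1.4951759384227343
    [0.6121 0.0444 0.1593] ahead of hinge 0.1393389763323782 r 0.16798889171360687 ang 0.5926677126754808
scene red tipmost top [380 261] bottom [350 350] 181
    [0.639  0.0372 0.195 ] ahead of hinge 0.11155148264490294 r 0.17093260663300922 ang 0.8597788461246452
    [0.756  0.0059 0.0656] ahead of hinge -0.009605322378397063 r 0.009605646982552455 ang 3.1333715532760475
[[ 0.9622 -0.0005  0.2724]
 [-0.2724 -0.0011  0.9622]
 [-0.0002 -1.     -0.0012]]
roll to jaws // jig y: tool z yaw 74.19535766308292 x yaw -15.804658468908569 jig y yaw 75.0047366370684
```

The triangulated heights of 33, 44 and 24 mm confirm which spacer is which. The tool is already aligned with the jig: tool x is close to jig x, and the jaws run along jig y. The two views disagree on the pointer angle, so I'll resolve that later. Next I'll hover over the spacer.

```bash
python3 -m inch '[{"x":0.03,"z":-0.022},{"x":0.03,"z":-0.022},{"x":0.03,"z":-0.022},{"x":0.03,"z":-0.022},{"x":0.03,"z":-0.022},{"x":0.03,"z":-0.022},{"x":0.03,"z":-0.022},{"x":0.03,"z":-0.022},{"x":0.03,"z":-0.022},{"x":0.03,"z":-0.022},{"x":0.03,"z":-0.022},{"x":0.03,"z":-0.022},{"y":0.04},{"y":0.04},{"x":0,"claw":1},{"x":0},{"x":0}]' 30
python3 - <<'E'
from h import *
s=robot.state();print(s['ee_pos'],s['ft_force'])
p=viewer.camera_params('wrist'); im=viewer.capture('wrist'); cv2.imwrite('pics/w1.png',im)
print({k:np.array(v) for k,v in p.items()}); print('s1 expected px',proj(p,np.array([.4395,.2235,.032])))
E
```

```text
[0.1633 0.5771 0.2476] [-0.5085  0.0919 -0.2515]
{'fx': array(350.2439), 'fy': array(350.2439), 'cx': array(322.3379), 'cy': array(241.5957), 'R': array([[ 0.273 ,  0.962 , -0.0008],
       [ 0.9199, -0.2608,  0.2929],
       [ 0.2816, -0.0807, -0.9561]]), 't': array([-0.6003, -0.038 ,  0.3787])}
s1 expected px [117.58   486.5758]invalid input at $[0]: expected keys x, y, z, roll, claw
```

View pics/w1.png

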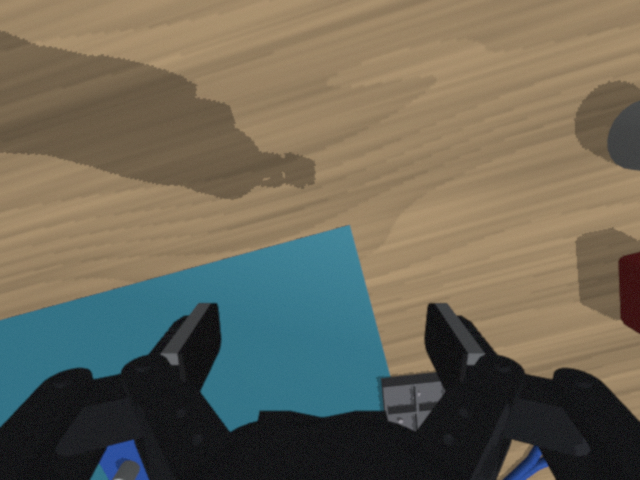

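The move was refused because every row needs all five keys, so the arm is still at its start pose. The wrist picture shows the mat corner and the fingers, with a spacer just visible at (125,468). I'll resend it.

```bash
python3 -m inch '[{"x":0.03,"y":0,"z":-0.022,"roll":0,"claw":1},{"x":0.03,"y":0,"z":-0.022,"roll":0,"claw":1},{"x":0.03,"y":0,"z":-0.022,"roll":0,"claw":1},{"x":0.03,"y":0,"z":-0.022,"roll":0,"claw":1},{"x":0.03,"y":0,"z":-0.022,"roll":0,"claw":1},{"x":0.03,"y":0,"z":-0.022,"roll":0,"claw":1},{"x":0.03,"y":0,"z":-0.022,"roll":0,"claw":1},{"x":0.03,"y":0,"z":-0.022,"roll":0,"claw":1},{"x":0.03,"y":0,"z":-0.022,"roll":0,"claw":1},{"x":0.03,"y":0,"z":-0.022,"roll":0,"claw":1},{"x":0.03,"y":0,"z":-0.022,"roll":0,"claw":1},{"x":0.03,"y":0,"z":-0.022,"roll":0,"claw":1},{"x":0,"y":0.04,"z":0,"roll":0,"claw":1},{"x":0,"y":0.04,"z":0,"roll":0,"claw":1},{"x":0,"y":0,"z":0,"roll":0,"claw":1},{"x":0,"y":0,"z":0,"roll":0,"claw":1},{"x":0,"y":0,"z":0,"roll":0,"claw":1}]' 30
cat > w.py <<'E'
# look(name): wrist picture + spacer/pin ring centres near expected
from h import *
from scipy.spatial.transform import Rotation as Ro
def look(name):
    s=robot.state(); R=Ro.from_quat(s['orientation']).as_matrix(); p=viewer.camera_params('wrist'); im=viewer.capture('wrist'); cv2.imwrite(f'pics/{name}.png',im)
    print('t',s['time'],'tcp',s['ee_pos'],'zyaw',np.degrees(np.arctan2(R[1,2],R[0,2])),'F',s['ft_force'],'w',s['gripper_width']); return s,R,p,im
E
python3 - <<'E'
from w import *
s,R,p,im=look('w2'); print('s1 expected px',proj(p,np.array([.4395,.2235,.032])),'pad foot',proj(p,np.array([.4395,.2235,.004])))
E
```

```text
time: 1.85
ee_pos: [0.4388, 0.2257, 0.1708]
orientation: [-0.7, 0.096, -0.098, 0.701]
ft_force: [-0.2, -0.1, 0.6]
gripper_width: 0.0853
t 1.85 tcp [0.4388 0.2257 0.1708] zyaw 74.22196042282388 F [-0.2496 -0.1447  0.6227] w 0.08526602488503579
s1 expected px [318.5482 234.4615] pad foot [318.827  225.4636]
```

View pics/w2.png

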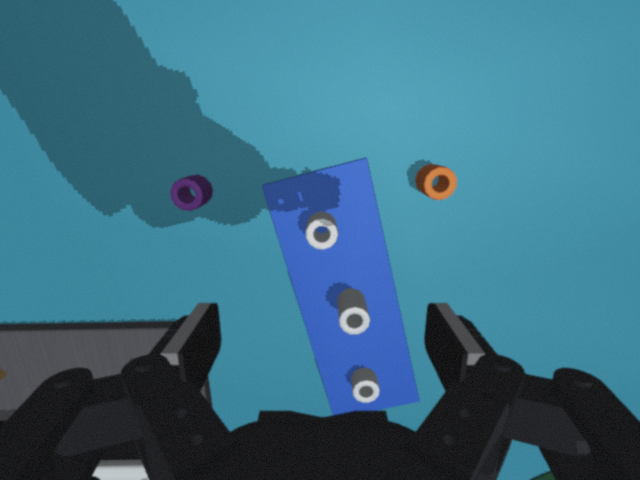

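The wrist picture shows the 28 mm spacer's ring at (322,234), centred between the jaws at about x = 322. The 38 mm spacer is at (354,320) and the 20 mm one at (366,391). I'll descend and grip it.

```bash
python3 -m inch '[{"x":0.0013,"y":0.03,"z":0.001,"roll":0,"claw":1},{"x":0,"y":0.03,"z":0,"roll":0,"claw":1},{"x":0,"y":0.03,"z":0,"roll":0,"claw":1},{"x":0,"y":0.02,"z":0,"roll":0,"claw":1},{"x":0,"y":0.02,"z":0,"roll":0,"claw":1},{"x":0,"y":0.013,"z":0,"roll":0,"claw":1},{"x":0,"y":0,"z":0,"roll":0,"claw":1},{"x":0,"y":0,"z":0,"roll":0,"claw":1}]' 30
python3 - <<'E'
from w import *
s,R,p,im=look('w3'); print(plane(viewer.camera_params('wrist'),(0,0),0)[:0])
E
```

```text
time: 2.7
ee_pos: [0.4402, 0.2262, 0.0266]
orientation: [-0.7, 0.097, -0.098, 0.701]
ft_force: [-0.2, 0.0, -0.1]
gripper_width: 0.0854
t 2.7 tcp [0.4402 0.2262 0.0266] zyaw 74.2068151950003 F [-0.1921  0.0283 -0.0619] w 0.08536984866974576
[]
```

```bash
python3 -m inch '[{"x":0,"y":0,"z":0,"roll":0,"claw":0.5},{"x":0,"y":0,"z":0,"roll":0,"claw":0.3},{"x":0,"y":0,"z":0,"roll":0,"claw":0.2},{"x":0,"y":0,"z":0,"roll":0,"claw":0.1},{"x":0,"y":0,"z":0,"roll":0,"claw":0.1},{"x":0,"y":0,"z":0,"roll":0,"claw":0.1},{"x":0,"y":0,"z":0,"roll":0,"claw":0.1},{"x":0,"y":0,"z":0,"roll":0,"claw":0.1}]' 30
python3 -m inch '[{"x":0,"y":-0.02,"z":0,"roll":0,"claw":0.1},{"x":0,"y":-0.04,"z":0,"roll":0,"claw":0.1},{"x":0,"y":-0.04,"z":0,"roll":0,"claw":0.1},{"x":0,"y":-0.04,"z":0,"roll":0,"claw":0.1},{"x":0,"y":0,"z":0,"roll":0,"claw":0.1},{"x":0,"y":0,"z":0,"roll":0,"claw":0.1}]'
python3 - <<'E'
from w import *
s,R,p,im=look('w4')
d=np.array([.494,-.1041,0])-s['ee_pos']; print('to pin in tool axes',R.T@d)
E
```

```text
time: 3.55
ee_pos: [0.4396, 0.226, 0.0257]
orientation: [-0.7, 0.097, -0.097, 0.7]
ft_force: [-0.8, -0.5, 4.8]
gripper_width: 0.025
time: 4.15
ee_pos: [0.44, 0.226, 0.1658]
orientation: [-0.7, 0.097, -0.098, 0.701]
ft_force: [-0.8, -0.2, -0.9]
gripper_width: 0.0258
t 4.15 tcp [0.44   0.226  0.1658] zyaw 74.1980614632322 F [-0.8284 -0.194  -0.8633] w 0.02575430481009853
to pin in tool axes [ 0.1417  0.1657 -0.3031]
```

The spacer is held, with the opening reading 25.8 mm. I'll carry it over to the pin.

```bash
python3 -m inch '[{"x":0.0142,"y":0,"z":-0.0303,"roll":0.4,"claw":0.1},{"x":0.0142,"y":0,"z":-0.0303,"roll":0.4,"claw":0.1},{"x":0.0142,"y":0,"z":-0.0303,"roll":0,"claw":0.1},{"x":0.0142,"y":0,"z":-0.0303,"roll":0,"claw":0.1},{"x":0.0142,"y":0,"z":-0.0303,"roll":0,"claw":0.1},{"x":0.0142,"y":0,"z":-0.0303,"roll":0,"claw":0.1},{"x":0.0142,"y":0,"z":-0.0303,"roll":0,"claw":0.1},{"x":0.0142,"y":0,"z":-0.0303,"roll":0,"claw":0.1},{"x":0.0142,"y":0,"z":-0.0303,"roll":0,"claw":0.1},{"x":0.0142,"y":0,"z":-0.0303,"roll":0,"claw":0.1},{"x":0,"y":0,"z":0,"roll":0,"claw":0.1},{"x":0,"y":0,"z":0,"roll":0,"claw":0.1},{"x":0,"y":0,"z":0,"roll":0,"claw":0.1}]'
python3 - <<'E'
from w import *
s,R,p,im=look('w5')
for n,X in dict(pin_tip=[.494,-.1041,.035],pin_foot=[.494,-.1041,.015]).items(): print(n,proj(p,np.array(X)))
E
```

```text
time: 5.5
ee_pos: [0.489, -0.1039, 0.1642]
orientation: [-0.699, 0.103, -0.101, 0.7]
ft_force: [-0.9, -0.0, -1.7]
gripper_width: 0.025
t 5.5 tcp [ 0.489  -0.1039  0.1642] zyaw 73.42978452436046 F [-0.8533 -0.0485 -1.6538] w 0.025041804743533222
pin_tip [322.7869 243.2511]
pin_foot [322.7314 235.9926]
```

View pics/w5.png

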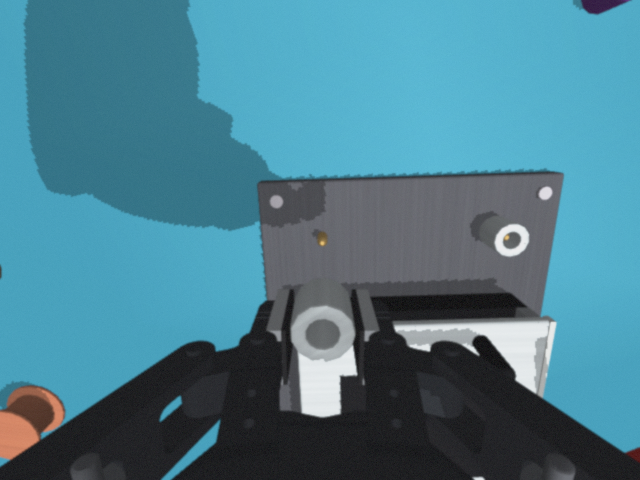

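The wrist picture shows the spacer held upright, with its top ring centre at (323,333). The pin is at (322,240), close to where I predicted it. Next I'll work out the spacer-to-pin offset.

```bash
python3 - <<'E'
from w import *
im=cv2.imread('pics/w5.png'); s=robot.state(); R=Ro.from_quat(s['orientation']).as_matrix(); p=viewer.camera_params('wrist')
q=cv2.cvtColor(im,cv2.COLOR_BGR2HSV)[225:255,305:340]; m=cv2.inRange(q,(8,90,60),(30,255,255)); v,u=np.nonzero(m); print('pin px',u.min()+305,u.max()+305,v.min()+225,v.max()+225,u.mean()+305,v.mean()+225)
pin=plane(p,(u.mean()+305,v.mean()+225),.026)
bl=cv2.inRange(cv2.cvtColor(im,cv2.COLOR_BGR2GRAY)[300:365,285:365],135,255)
c=max(cv2.findContours(bl,0,2)[0],key=cv2.contourArea); e=cv2.fitEllipse(c); print('ring',e)
ring=plane(p,(e[0][0]+285,e[0][1]+300),s['ee_pos'][2]+.0063)
print('pin',pin,'ring',ring,'tcp',s['ee_pos']); 
print('ring-tcp tool',R.T@(ring-s['ee_pos']),'pin-ring tool',R.T@(pin-ring),'top-est pin-tcp',R.T@(np.array([.494,-.1041,0])-s['ee_pos']))
# residual vs alternative
E
```

```text
pin px 318 326 232 245 321.88349514563106 238.66990291262135
ring ((38.63302230834961, 40.958065032958984), (61.757362365722656, 74.4177474975586), 161.6687774658203)
pin [ 0.4932 -0.1044  0.026 ] ring [ 0.4921 -0.1033  0.1708] tcp [ 0.4892 -0.1038  0.1645]
ring-tcp tool [ 0.0026 -0.0063  0.0013] pin-ring tool [ 0.0016  0.1448 -0.0008] top-est pin-tcp [0.0049 0.1645 0.001 ]
```

```bash
python3 - <<'E'
from w import *
s=robot.state(); R=Ro.from_quat(s['orientation']).as_matrix(); p=viewer.camera_params('wrist'); tcp=s['ee_pos']
im=cv2.imread('pics/w5.png'); g=cv2.cvtColor(im,cv2.COLOR_BGR2GRAY)
print(g[300:372:3,322]); print(g[333,285:362:3])
hole=cv2.inRange(g[310:356,295:350],0,130); n,l,st,ce=cv2.connectedComponentsWithStats(hole); print(st[1:],ce[1:])
for uv in((323,333),(322,334)): print('ring-tcp',R.T@(plane(p,uv,tcp[2]+.0063)-tcp))
# from pick picture w2: camera pose relative to tool is fixed -> express ray in tool frame
C=R.T@(-np.array(p['R']).T@p['t']-tcp); print('cam in tool',C)
Rc=np.array(p['R'])@R; d=Rc.T@np.array([(322-p['cx'])/p['fx'],(234.5-p['cy'])/p['fy'],1]); k=((.1708-.032)-C[1])/d[1]; X=C+k*d
print('s1 rel tcp at w2 (tool)',X)
E
```

```text
[104 106 163 193 179 171 156 101 103 103 106 103 107 105 107 106 119 187
 177 171 227 229 232 232]
[ 41  27 129 171 174 174 168 108  95  97  99 101 103 105 101 101  98  97
 113 168 171 172 171 136  24  39]
[[  0   0  10  10  45]
 [ 46   0   9   8  38]
 [ 11   9  34  30 810]
 [  0  37   3   9  21]] [[ 2.8444  2.5556]
 [51.3947  2.2368]
 [27.3185 23.7469]
 [ 0.8095 41.8095]]
ring-tcp [-0.0009 -0.0063  0.001 ]
ring-tcp [-0.0005 -0.0063  0.0006]
cam in tool [-0.0742 -0.1251  0.0008]
s1 rel tcp at w2 (tool) [0.0009 0.1388 0.0005]
```

Two estimates agree, so I'll shift 5 mm in x, descend to just above the pin and check.

```bash
python3 -m inch '[{"x":0.005,"y":0.02,"z":0,"roll":0,"claw":0.1},{"x":0,"y":0.025,"z":0,"roll":0,"claw":0.1},{"x":0,"y":0.025,"z":0,"roll":0,"claw":0.1},{"x":0,"y":0.02,"z":0,"roll":0,"claw":0.1},{"x":0,"y":0.01,"z":0,"roll":0,"claw":0.1},{"x":0,"y":0,"z":0,"roll":0,"claw":0.1},{"x":0,"y":0,"z":0,"roll":0,"claw":0.1},{"x":0,"y":0,"z":0,"roll":0,"claw":0.1}]'
python3 - <<'E'
from w import *
s,R,p,im=look('w6')
for pin in((.4932,-.1044,0),(.494,-.1041,0)): print('pin-spacer tool',R.T@(np.array(pin)-s['ee_pos'])-np.array([-.0005,0,.0006]))
E
```

```text
time: 6.35
ee_pos: [0.4952, -0.1065, 0.0666]
orientation: [0.7, -0.101, 0.103, -0.7]
ft_force: [0.4, 0.1, -0.1]
gripper_width: 0.0258
t 6.35 tcp [ 0.4952 -0.1065  0.0666] zyaw 73.41461749688477 F [ 0.4278  0.0951 -0.1295] w 0.02581003032004514
pin-spacer tool [-0.0021  0.0666  0.0009]
pin-spacer tool [-0.0015  0.0666  0.0014]
```

```bash
python3 -m inch '[{"x":-0.0018,"y":0,"z":0.001,"roll":0,"claw":0.1},{"x":0,"y":0.005,"z":0,"roll":0,"claw":0.1},{"x":0,"y":0.005,"z":0,"roll":0,"claw":0.1},{"x":0,"y":0.005,"z":0,"roll":0,"claw":0.1},{"x":0,"y":0.004,"z":0,"roll":0,"claw":0.1},{"x":0,"y":0,"z":0,"roll":0,"claw":0.1},{"x":0,"y":0,"z":0,"roll":0,"claw":0.1},{"x":0,"y":0,"z":0,"roll":0,"claw":0.1}]'
python3 - <<'E'
from w import *
s,R,p,im=look('w7')
for pin in((.4932,-.1044,0),(.494,-.1041,0)): print('pin-spacer tool',R.T@(np.array(pin)-s['ee_pos'])-np.array([-.0005,0,.0006]))
E
```

```text
time: 7.2
ee_pos: [0.4931, -0.1049, 0.0465]
orientation: [-0.7, 0.102, -0.102, 0.7]
ft_force: [0.1, -0.4, -0.5]
gripper_width: 0.0252
t 7.2 tcp [ 0.4931 -0.1049  0.0465] zyaw 73.39654039135294 F [ 0.0575 -0.3929 -0.4633] w 0.025179910423427928
pin-spacer tool [ 0.0004  0.0465 -0.0001]
pin-spacer tool [0.0011 0.0465 0.0004]
```

Already below the pin tip with no contact force, so I'll go down the last 9 mm.

```bash
python3 -m inch '[{"x":0.0005,"y":0.004,"z":0,"roll":0,"claw":0.1},{"x":0,"y":0.003,"z":0,"roll":0,"claw":0.1},{"x":0,"y":0.0025,"z":0,"roll":0,"claw":0.1},{"x":0,"y":0,"z":0,"roll":0,"claw":0.1},{"x":0,"y":0,"z":0,"roll":0,"claw":0.1},{"x":0,"y":0,"z":0,"roll":0,"claw":0.1}]'
```

```text
time: 7.85
ee_pos: [0.4935, -0.105, 0.0367]
orientation: [-0.7, 0.102, -0.102, 0.7]
ft_force: [-0.2, 0.4, -0.1]
gripper_width: 0.0256
```

```bash
python3 -m inch '[{"x":0,"y":0.001,"z":0,"roll":0,"claw":0.1},{"x":0,"y":0.001,"z":0,"roll":0,"claw":0.1},{"x":0,"y":0,"z":0,"roll":0,"claw":0.1},{"x":0,"y":0,"z":0,"roll":0,"claw":0.1}]'
```

```text
time: 8.25
ee_pos: [0.4936, -0.1051, 0.0365]
orientation: [0.7, -0.102, 0.102, -0.7]
ft_force: [-9.2, 2.7, 19.9]
gripper_width: 0.0256
```

It is seated: the descent stopped at the expected height with 20 N. I'll ease off, open the jaws part way, and rise.

```bash
python3 -m inch '[{"x":0,"y":-0.0015,"z":0,"roll":0,"claw":0.1},{"x":0,"y":0,"z":0,"roll":0,"claw":0.5},{"x":0,"y":0,"z":0,"roll":0,"claw":0.6},{"x":0,"y":0,"z":0,"roll":0,"claw":0.6},{"x":0,"y":0,"z":0,"roll":0,"claw":0.6},{"x":0,"y":-0.01,"z":0,"roll":0,"claw":0.6},{"x":0,"y":-0.02,"z":0,"roll":0,"claw":0.6},{"x":0,"y":-0.04,"z":0,"roll":0,"claw":0.6},{"x":0,"y":-0.04,"z":0,"roll":0,"claw":0.6},{"x":0,"y":-0.04,"z":0,"roll":0,"claw":0.6},{"x":0,"y":-0.03,"z":0,"roll":0,"claw":0.6},{"x":0,"y":0,"z":0,"roll":0,"claw":0.6},{"x":0,"y":0,"z":0,"roll":0,"claw":0.6}]'
python3 - <<'E'
from w import *
s,R,p,im=look('w8'); sc=viewer.capture('scene'); tp=viewer.capture('top'); cv2.imwrite('pics/scene2.png',sc); cv2.imwrite('pics/top2.png',tp)
pt=viewer.camera_params('top'); ps=viewer.camera_params('scene')
out=np.zeros((600,800,3),np.uint8)
r=lambda im,x,y,w,h,k:cv2.resize(im[y:y+h,x:x+w],None,fx=k,fy=k,interpolation=cv2.INTER_CUBIC)
out[:300,:400]=cv2.resize(im,(400,300)); u,v=map(int,proj(p,np.array([.4935,-.105,.035]))); print(u,v)
out[300:600,:400]=r(im,max(0,min(540,u-50)),max(0,min(405,v-37)),100,75,4)
out[:600,400:]=r(sc,325,240,80,120,5)
cv2.imwrite('pics/c2.png',out); print('crop origin',max(0,min(540,u-50)),max(0,min(405,v-37)))
E
```

```text
time: 9.55
ee_pos: [0.4938, -0.1052, 0.2173]
orientation: [0.7, -0.101, 0.103, -0.7]
ft_force: [-0.0, -0.4, -0.7]
gripper_width: 0.0513
t 9.55 tcp [ 0.4938 -0.1052  0.2173] zyaw 73.39692651482787 F [-0.0379 -0.3559 -0.7063] w 0.05134496654226948
321 219
crop origin 271 182
```

View pics/c2.png

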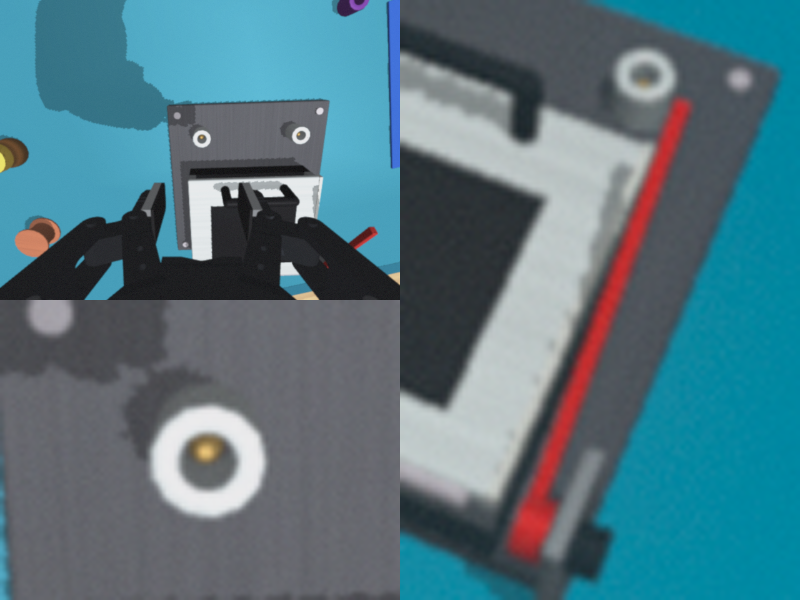

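The spacer stands over the pin, roughly centred: ring centre at crop (208,460), pin tip at (206,450). The scene crop shows the pointer from its tip at (682,103) to its hub at (530,530). I'll triangulate the pointer and plan the move to the handle.

```bash
python3 - <<'E'
from w import *
pt,ps=viewer.camera_params('top'),viewer.camera_params('scene'); s=robot.state();R=Ro.from_quat(s['orientation']).as_matrix()
a=(271.6,202.6);b=(325+282.5/5-.5,240+103/5-.5)
X=tri([ray(pt,a),ray(ps,b)]); print('tip',X,proj(pt,X)-a,proj(ps,X)-b)
yaw=-.2617; xv=np.array([np.cos(yaw),np.sin(yaw)]);yv=np.array([-xv[1],xv[0]])
O=np.array([.494,-.1043])+.085*xv+.07*yv; hx=.130-(X[:2]-O)@xv; print('jig y',(X[:2]-O)@yv,'ahead',hx,'r',np.hypot(hx,X[2]-.0655),'ang',np.arctan2(X[2]-.0655,hx),'acos',np.arccos(hx/.165),'asin',np.arcsin((X[2]-.0655)/.165))
# reprojection of pointer at candidate angles for each view
for th in np.arange(.45,.9,.05):
    P=np.r_[O+(.130-.165*np.cos(th))*xv+.104*yv,.0655+.165*np.sin(th)]; print(round(th,2),proj(pt,P)-a,proj(ps,P)-b)
h=np.r_[O-.02*xv,.1085]; print('handle',h,'tool delta',R.T@(h-s['ee_pos']),'handle px',proj(pt,h),proj(ps,h))
E
```

```text
tip [0.6114 0.0417 0.1551] [ 0.6681 -0.0142] [0.8715 0.0486]
jig y 0.10138141999191073 ahead 0.13940670905889313 r 0.16571768966864936 ang 0.5712420009803995 acos 0.5644384204303197 asin 0.5740401273543146
0.45 [-0.9391  4.3148] [2.984  1.7713]
0.5 [-0.7137  2.4224] [2.6725 1.2754]
0.55 [-0.4367  0.3761] [2.2758 0.9796]
0.6 [-0.108  -1.8202] [1.7924 0.8907]
0.65 [ 0.272 -4.162] [1.221  1.0148]
0.7 [ 0.7029 -6.6441] [0.5604 1.3578]
0.75 [ 1.1842 -9.2607] [-0.1901  1.9254]
0.8 [  1.7149 -12.005 ] [-1.0311  2.7226]
0.85 [  2.2939 -14.8698] [-1.963   3.7539]
handle [ 0.5749 -0.0535  0.1085] tool delta [0.0642 0.1065 0.0725] handle px [311.8408 220.704 ] [333.3499 250.5606]
```

Pointer angle is about 0.57 rad, and the radius checks at 0.166 m. The predicted handle position matches the top view. Before the 90° roll I'll check the joint 6 range.

```bash
python3 -m inch '[{"x":0.016,"y":0.005,"z":0.018,"roll":8,"claw":0.6},{"x":0.016,"y":0,"z":0.018,"roll":0,"claw":0.6},{"x":0,"y":0,"z":0,"roll":0,"claw":0.6},{"x":0,"y":0,"z":0,"roll":0,"claw":0.6}]' 40
python3 - <<'E'
from w import *
s=robot.state();R=Ro.from_quat(s['orientation']).as_matrix();print(s['q'],s['ee_pos'],np.degrees(np.arctan2(R[1,2],R[0,2])))
E
```

```text
time: 10.1
ee_pos: [0.5353, -0.0823, 0.2101]
orientation: [-0.691, 0.151, -0.149, 0.691]
ft_force: [-0.8, -0.4, 0.2]
gripper_width: 0.0514
[-0.3941 -0.0755 -0.1532  1.4956 -0.0001  0.0343] [ 0.5353 -0.0823  0.2101] 65.45694804327891
```

```bash
python3 -m inch '[{"x":0,"y":0,"z":0,"roll":8.05,"claw":0.6},{"x":0,"y":0,"z":0,"roll":8.05,"claw":0.6},{"x":0,"y":0,"z":0,"roll":8.05,"claw":0.6},{"x":0,"y":0,"z":0,"roll":8.05,"claw":0.6},{"x":0,"y":0,"z":0,"roll":8.05,"claw":0.6},{"x":0,"y":0,"z":0,"roll":8.05,"claw":0.6},{"x":0,"y":0,"z":0,"roll":8.05,"claw":0.6},{"x":0,"y":0,"z":0,"roll":8.05,"claw":0.6},{"x":0,"y":0,"z":0,"roll":8.05,"claw":0.6},{"x":0,"y":0,"z":0,"roll":8.05,"claw":0.6},{"x":0,"y":0,"z":0,"roll":0,"claw":0.6},{"x":0,"y":0,"z":0,"roll":0,"claw":0.6}]'
python3 - <<'E'
from w import *
s=robot.state();R=Ro.from_quat(s['orientation']).as_matrix();print(s['q'],s['ee_pos'],np.degrees(np.arctan2(R[1,2],R[0,2])),'delta',R.T@(np.array([.5749,-.0535,.1105])-s['ee_pos']))
E
```

```text
time: 11.3
ee_pos: [0.5355, -0.0828, 0.2111]
orientation: [-0.431, 0.561, -0.56, 0.431]
ft_force: [1.1, 0.0, -0.4]
gripper_width: 0.0514
[-0.395  -0.0775 -0.1531  1.4955 -0.      1.4355] [ 0.5355 -0.0828  0.2111] -14.882899195414492 delta [-0.0385  0.1006  0.0306]
```

```bash
python3 -m inch '[{"x":-0.0193,"y":0,"z":0.0153,"roll":0,"claw":0.6},{"x":-0.0192,"y":0,"z":0.0153,"roll":0,"claw":0.6},{"x":0,"y":0.02,"z":0,"roll":0,"claw":0.6},{"x":0,"y":0.02,"z":0,"roll":0,"claw":0.6},{"x":0,"y":0,"z":0,"roll":0,"claw":0.6},{"x":0,"y":0,"z":0,"roll":0,"claw":0.6},{"x":0,"y":0,"z":0,"roll":0,"claw":0.6}]'
python3 - <<'E'
from w import *
s,R,p,im=look('w9'); print('delta',R.T@(np.array([.5749,-.0535,.1105])-s['ee_pos'])); print('handle px',proj(p,np.array([.5749,-.0535,.1085])))
E
```

```text
time: 12.0
ee_pos: [0.5759, -0.0537, 0.1726]
orientation: [0.43, -0.561, 0.562, -0.431]
ft_force: [0.4, -0.7, -0.2]
gripper_width: 0.051
t 12.0 tcp [ 0.5759 -0.0537  0.1726] zyaw -15.04911974272917 F [ 0.4327 -0.7034 -0.2227] w 0.05103629786232009
delta [ 0.      0.0621 -0.0011]
handle px [319.4483 270.5783]
```

View pics/w9.png

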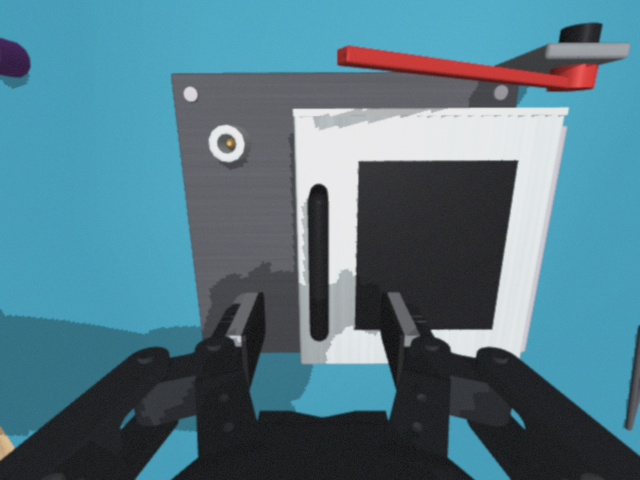

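The handle bar is at column 318, midway along at row 262, centred between the jaws at columns 262 and 388 and parallel to the pads. I'll descend and grip.

```bash
python3 -m inch '[{"x":0,"y":0.02,"z":-0.0015,"roll":0,"claw":0.6},{"x":0,"y":0.02,"z":0,"roll":0,"claw":0.6},{"x":0,"y":0.014,"z":0,"roll":0,"claw":0.6},{"x":0,"y":0.008,"z":0,"roll":0,"claw":0.6},{"x":0,"y":0,"z":0,"roll":0,"claw":0.6},{"x":0,"y":0,"z":0,"roll":0,"claw":0.6},{"x":0,"y":0,"z":0,"roll":0,"claw":0.4},{"x":0,"y":0,"z":0,"roll":0,"claw":0.2},{"x":0,"y":0,"z":0,"roll":0,"claw":0.1},{"x":0,"y":0,"z":0,"roll":0,"claw":0},{"x":0,"y":0,"z":0,"roll":0,"claw":0},{"x":0,"y":0,"z":0,"roll":0,"claw":0},{"x":0,"y":0,"z":0,"roll":0,"claw":0},{"x":0,"y":0,"z":0,"roll":0,"claw":0}]' 40
```

```text
time: 13.45
ee_pos: [0.5738, -0.053, 0.1097]
orientation: [-0.43, 0.561, -0.561, 0.43]
ft_force: [-4.6, 1.3, 5.4]
gripper_width: 0.0105
```

The handle is gripped. I'll lift along the arc to 0.4 rad first and check.

```bash
python3 -m inch '[{"x":0,"y":-0.0037,"z":0.0012,"roll":0,"claw":0},{"x":0,"y":-0.0037,"z":0.0012,"roll":0,"claw":0},{"x":0,"y":-0.0074,"z":0.0027,"roll":0,"claw":0},{"x":0,"y":-0.0071,"z":0.0032,"roll":0,"claw":0},{"x":0,"y":-0.0071,"z":0.0033,"roll":0,"claw":0},{"x":0,"y":-0.0067,"z":0.0039,"roll":0,"claw":0},{"x":0,"y":-0.0067,"z":0.0040,"roll":0,"claw":0},{"x":0,"y":-0.0063,"z":0.0045,"roll":0,"claw":0},{"x":0,"y":-0.0063,"z":0.0046,"roll":0,"claw":0},{"x":0,"y":0,"z":0,"roll":0,"claw":0},{"x":0,"y":0,"z":0,"roll":0,"claw":0},{"x":0,"y":0,"z":0,"roll":0,"claw":0}]'
cat > lid.py <<'E'
# lid angle from the gripped bar (assumes no slip) and from its white left edge in the scene view
from w import *
xv=np.array([np.cos(-.2617),np.sin(-.2617)]); H=np.array([.494,-.1043])+.215*xv+.07*np.array([-xv[1],xv[0]])
s=robot.state(); d=-(s['ee_pos'][:2]-H)@xv; z=s['ee_pos'][2]-.0012-.0655
print('bar rel hinge',d,z,'r',np.hypot(d,z),'angle',np.arctan2(z,d)-np.arctan2(.043,.150),'F',s['ft_force'],'w',s['gripper_width'])
E
python3 lid.py
```

```text
time: 14.65
ee_pos: [0.5997, -0.0598, 0.1646]
orientation: [-0.431, 0.563, -0.56, 0.429]
ft_force: [-16.7, 3.2, 4.6]
gripper_width: 0.0109
bar rel hinge 0.12439675204442922 0.09794001492343649 r 0.15832497731692927 angle 0.3877811521691438 F [-16.6552   3.2373   4.6197] w 0.010850851608364322
```

```bash
python3 -m inch '[{"x":0,"y":-0.006,"z":0.0035,"roll":0,"claw":0},{"x":0,"y":-0.0055,"z":0.0045,"roll":0,"claw":0},{"x":0,"y":-0.005,"z":0.0045,"roll":0,"claw":0},{"x":0,"y":-0.0025,"z":0.0025,"roll":0,"claw":0},{"x":0,"y":0,"z":0,"roll":0,"claw":0},{"x":0,"y":0,"z":0,"roll":0,"claw":0},{"x":0,"y":0,"z":0,"roll":0,"claw":0},{"x":0,"y":0,"z":0,"roll":0,"claw":0}]'
python3 lid.py
python3 - <<'E'
from h import *
sc=viewer.capture('scene');w=viewer.capture('wrist');tp=viewer.capture('top');cv2.imwrite('pics/scene3.png',sc);cv2.imwrite('pics/w10.png',w);cv2.imwrite('pics/top3.png',tp)
out=np.zeros((600,800,3),np.uint8)
r=lambda im,x,y,w,h,k:cv2.resize(im[y:y+h,x:x+w],None,fx=k,fy=k,interpolation=cv2.INTER_CUBIC)
out[:300,:400]=cv2.resize(w,(400,300)); out[300:,:400]=r(tp,260,140,100,75,4); out[:,400:]=r(sc,325,240,80,120,5)
cv2.imwrite('pics/c3.png',out)
E
```

```text
time: 15.45
ee_pos: [0.6155, -0.064, 0.1838]
orientation: [-0.43, 0.562, -0.561, 0.43]
ft_force: [-9.9, 2.1, 2.0]
gripper_width: 0.0104
bar rel hinge 0.10810747609629509 0.11707433407470089 r 0.15935377650669494 angle 0.5460177208128772 F [-9.923   2.1225  1.9642] w 0.010384197491364733
```

View pics/c3.png

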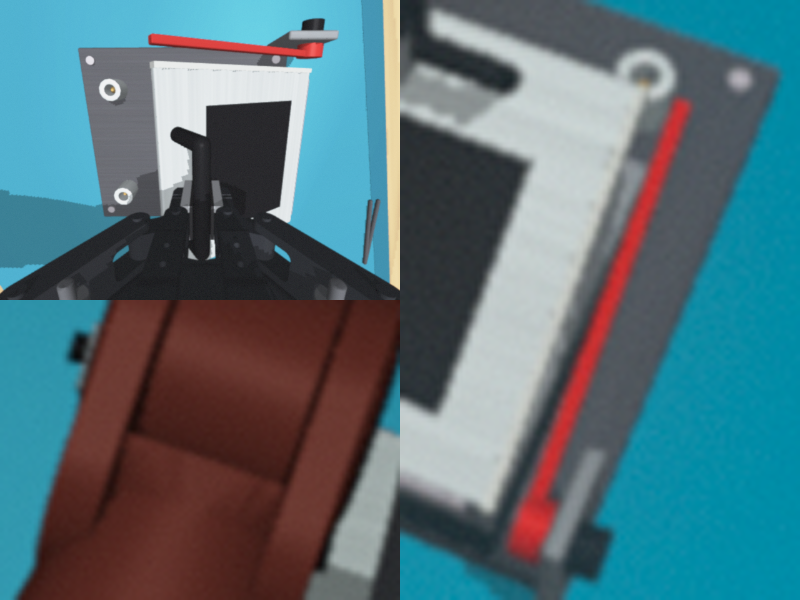

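In the wrist view (top left), the lid is up and both spacers are still on their pins. The lid's front-left corner is at about (152,63) and the pointer tip at (150,40), which is ×1.6 in full pixels. In the scene crop the lid corner is at (648,86). I'll compare predicted and seen pixels against angle.

```bash
python3 - <<'E'
from w import *
w=cv2.imread('pics/w10.png'); q=cv2.cvtColor(w,cv2.COLOR_BGR2HSV)
m=cv2.inRange(q,(0,170,60),(6,255,255))|cv2.inRange(q,(174,170,60),(179,255,255)); c=max(cv2.findContours(m,0,1)[0],key=cv2.contourArea)[:,0]
tip=c[c[:,0]<=c[:,0].min()+2].mean(0); print('wrist pointer tip px',tip, c[c[:,0]<=c[:,0].min()+2].min(0), c[c[:,0]<=c[:,0].min()+2].max(0))
wm=cv2.inRange(q,(0,0,150),(179,40,255))[:200,200:520]; k=max(cv2.findContours(wm,0,1)[0],key=cv2.contourArea)[:,0]+[200,0]
print('lid top-left px',k[(k[:,0]+k[:,1]).argmin()],'left-edge back',k[(k[:,0]-k[:,1]).argmax()])
p=viewer.camera_params('wrist');ps=viewer.camera_params('scene');pt=viewer.camera_params('top')
xv=np.array([np.cos(-.2617),np.sin(-.2617)]);yv=np.array([-xv[1],xv[0]]);H=np.array([.494,-.1043])+.215*xv+.07*yv
P=lambda th,r,h,y:np.r_[H-(r*np.cos(th)-h*np.sin(th))*xv+y*yv,.0655+r*np.sin(th)+h*np.cos(th)]
print('th  wrist: ptr tip, lid top corner | scene: ptr tip, lid corner')
for th in np.arange(.40,.76,.05): print(round(th,2),proj(p,P(th,.165,0,.104)),proj(p,P(th,.165,.008,.09)),'|',proj(ps,P(th,.165,0,.104)),proj(ps,P(th,.165,.008,.09)))
print('scene seen ptr (381,260.2) lid',(325+248/5-.5,240+86/5-.5))
a=(271.6,202.6);b=(381,260.2);X=tri([ray(pt,a),ray(ps,b),ray(p,tip)]);d=-(X[:2]-H)@xv;print('ptr tri3',X,np.hypot(d,X[2]-.0655),np.arctan2(X[2]-.0655,d))
E
```

```text
wrist pointer tip px [239.0769  63.    ] [238  57] [240  69]
lid top-left px [240  99] left-edge back [498 110]
th  wrist: ptr tip, lid top corner | scene: ptr tip, lid corner
0.4 [226.7295  71.4738] [231.822  102.2891] | [384.2119 262.5607] [377.0201 259.1877]
0.45 [229.9372  68.5378] [236.2544 100.7779] | [383.984  261.8713] [376.6464 258.6616]
0.5 [234.4309  65.3953] [242.0869  99.1649] | [383.6725 261.3754] [376.1864 258.3345]
0.55 [240.3721  62.0361] [249.4851  97.4461] | [383.2758 261.0796] [375.6386 258.2127]
0.6 [247.9377  58.4511] [258.6276  95.6186] | [382.7924 260.9907] [375.002  258.3028]
0.65 [257.3199  54.633 ] [269.7045  93.6809] | [382.221  261.1148] [374.2755 258.6106]
0.7 [268.7248  50.5771] [282.9147  91.6329] | [381.5604 261.4578] [373.4585 259.1418]
0.75 [282.3693  46.2822] [298.4617  89.4771] | [380.8099 262.0254] [372.5506 259.9015]
scene seen ptr (381,260.2) lid (374.1, 256.7)
ptr tri3 [0.6113 0.0422 0.1556] 0.16616410862031128 0.5731229376378378
```

The wrist view puts the pointer at about 0.54 and the lid at about 0.495. Kinematics gives about 0.57 against 0.55. Both say the lid is 0.02 to 0.05 low, so I'll raise it a further 0.035 or so.

```bash
python3 -m inch '[{"x":0,"y":-0.002,"z":0.0018,"roll":0,"claw":0},{"x":0,"y":-0.0018,"z":0.002,"roll":0,"claw":0},{"x":0,"y":0,"z":0,"roll":0,"claw":0},{"x":0,"y":0,"z":0,"roll":0,"claw":0},{"x":0,"y":0,"z":0,"roll":0,"claw":0},{"x":0,"y":0,"z":0,"roll":0,"claw":0},{"x":0,"y":0,"z":0,"roll":0,"claw":0}]'
python3 lid.py
python3 - <<'E'
from w import *
p=viewer.camera_params('wrist');w=viewer.capture('wrist');cv2.imwrite('pics/w11.png',w); q=cv2.cvtColor(w,cv2.COLOR_BGR2HSV)
m=cv2.inRange(q,(0,170,60),(6,255,255))|cv2.inRange(q,(174,170,60),(179,255,255)); c=max(cv2.findContours(m,0,1)[0],key=cv2.contourArea)[:,0]
tip=c[c[:,0]<=c[:,0].min()+2].mean(0)
wm=cv2.inRange(q,(0,0,150),(179,40,255))[:200,200:520]; k=max(cv2.findContours(wm,0,1)[0],key=cv2.contourArea)[:,0]+[200,0]
lid=k[(k[:,0]+k[:,1]).argmin()]; print(tip,lid)
xv=np.array([np.cos(-.2617),np.sin(-.2617)]);yv=np.array([-xv[1],xv[0]])
P=lambda H,th,r,h,y:np.r_[H-(r*np.cos(th)-h*np.sin(th))*xv+y*yv,.0655+r*np.sin(th)+h*np.cos(th)]
from scipy.optimize import minimize_scalar
for dh in(0,-.003):
    H=np.array([.494,-.1043])+(.215+dh)*xv+.07*yv
    f=lambda px,*a:minimize_scalar(lambda th:np.sum((proj(p,P(H,th,*a))-px)**2),bounds=(.3,1),method='bounded').x
    print('hinge shift',dh,'ptr',f(tip,.165,0,.104),'lid',f(lid,.165,.008,.09))
out=np.zeros((600,800,3),np.uint8); out[:,:]=cv2.resize(w,(800,600)); cv2.imwrite('pics/w11b.png',out)
E
```

```text
time: 16.3
ee_pos: [0.6192, -0.065, 0.1875]
orientation: [-0.43, 0.562, -0.561, 0.43]
ft_force: [-9.0, 2.3, 0.8]
gripper_width: 0.0106
bar rel hinge 0.10420361990222779 0.12084987568413882 r 0.15957157282423387 angle 0.5800495497203861 F [-9.0038  2.2856  0.8418] w 0.010603558011659764
[231.8     65.0667] [238  98]
hinge shift 0 ptr 0.5380609015617676 lid 0.5260443070064734
hinge shift -0.003 ptr 0.5834991277478573 lid 0.5725128432960985
```

View pics/w11.png

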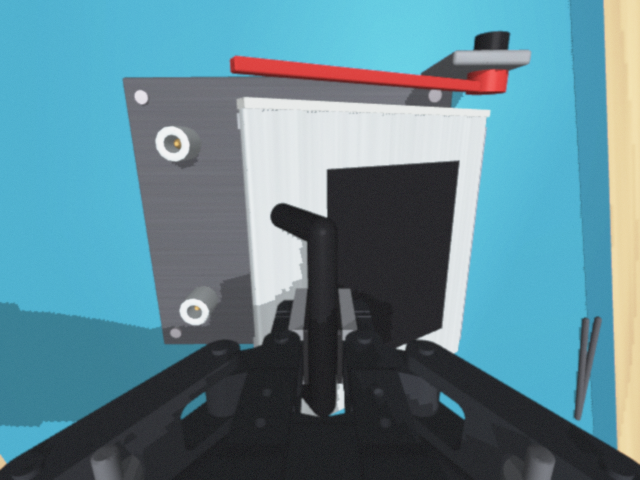

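The wrist view shows the lid's edge in line with the pointer and the spacer over its pin at (195,311). The lid-to-pointer difference is about 0.01 rad in the image and by kinematics. I'm handing it in.

```bash
python3 - <<'E'
from station import ticket, robot
s=robot.state(); print(s['time'],s['ee_pos'],abs(s['joint_vel']).max(),s['gripper_width']); print(ticket.hand_in())
E
```

```text
16.35 [ 0.61924562 -0.06494219  0.18754446] 0.0016156511056621 0.010397725477806428
the job is handed in; nothing more can be done
None
```

I put the 28 mm spacer over the bare pin and let go of it, then raised the lid by its handle to the red pointer and handed the job in while holding it there. The clock read 16.35 s; hand-in reports no verdict.

**Spacer:** The triangulated tops of the three spacers were at 33, 44 and 24 mm including the 4 mm pad, so the one nearest the robot was the 28 mm one. It met the base plate at the expected height with about 20 N. After release, the wrist pictures showed it standing over the pin, and it was still there in the last one.

**Lid:** In the last wrist picture the lid was 0.01 rad below the pointer. From the arm position the lid was at 0.58 rad, against 0.57 rad for the triangulated pointer. The arm was still, and the bar was held with a 40 N grip setting.

**Checks that disagreed or failed:**
- My first reading of the pointer angle from the scene camera alone gave 0.86 rad, against 0.59 from the top view. Triangulating both views gave 0.57, and the wrist view later fitted that.
- The absolute angles from the wrist camera depend on a hinge position that seems to be about 3 mm off. I therefore relied on the lid-to-pointer difference.
- The arm was still pushing about 9 N horizontally against the hinge at the end.
- My first move command was refused for missing keys; nothing moved.

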